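# Load-test a telescopic handle and hold it out at its second stop

### The arm

A 6-joint arm with a two-finger parallel gripper is mounted at the origin on the work surface. World frame = base frame: x ahead of the robot, y to its left, z up, the work surface at z = 0. Lengths are in m, angles in rad, forces in N, time in s.
With the tool pointing down it reaches from about 0.35 to 0.975 m from the base axis. Payload 17.4 kg.
Tool frame: the origin (TCP) lies at the very end of the fingers, on their centre line; the grasp point (between the pads) lies 19 mm behind it; z points along the fingers, y is the line along which they close (so a half turn about z gives the same grasp; the last joint's range is limited). The gripper opens to 85 mm and grips with 20 to 120 N. Pads are 22 mm wide; open, the fingers measure 114 mm over their backs; the gripper's body (76 mm by 85 mm) begins 54 mm behind the grasp point. The pads swing forward as they close: fully open they stand 13 mm farther back than shut.
Start: joints at [1.298, 0.116, 1.442, -0, 1.584, -0.038], TCP at [0.157, 0.656, 0.231] pointing down, gripper open.
Joint ranges: [-2.83, 2.83], [-0.83, 2.19], [0.07, 2.5], [-1.14, 4.28], [0.01, 3], [-2.97, 2.97]. Speed limits (rad/s): [1.89, 1.89, 2.22, 3.14, 3.14, 3.14].

### API

Orientations are given as a unit quaternion [w, x, y, z].
In Python, from workcell import r gives the robot as it stands. The module is installed in compiled form; this text tells all that it offers.
- The arm moves only by the shell command python3 -m creep 'ROWS' [FORCE]. ROWS is JSON, a list of rows, each a list of 5 numbers: the closure, from -1 (fully open) to 1 (shut), then the shift along the tool's x, y, z in mm, then the turn about the tool's z in rad. A call has 1 to 10 rows; each row shifts and turns the commanded pose from where the row before left it, along the tool's axes as they then stand; what a row does not reach is not made up. A row lasts 1/10 s, in which the tool goes at most 50 mm and 8.59 degrees, less where a joint would pass 70% of its speed; a pose out of reach is approached as far as the arm can. A call with a gripper value outside its range is refused whole. The fingers move at their own pace and stop on an object; FORCE is the grip in N (left out, the last holds). Time passes only in rows, so rows that do not move let the fingers close. It gives the time, the measured TCP pose, the force, the opening and the grip force at its end, in the units of the state.
- r.get_state(): the state, without advancing time (a new reading comes with each control period).
- r.camera(name): name is "scene" or "side" or "wrist"; returns the picture (384x512x3 uint8, red, green, blue); there is no depth.
- r.camera_model(name): a dict with "mtx" (3x3 intrinsics, pixels), "rvec" (rotation vector, rad) and "tvec" (3), from world to camera coordinates, as OpenCV has them. Camera axes: x right, y down, z forward; pixel columns grow to the right and rows downward; lengths in m; the calibration is good to about 2 mm. A picture is of the moment at which its call begins: read the wrist's pose just before it. camera_model takes no time and is no camera call; for the wrist camera it gives the pose at the moment of the call.
- r.finish_job(): hands the job in; it is judged then, once.
The state is a dict: "t": time; "qpos": joint angles; "qvel": joint speeds; "joint_torque": joint torques, N m; "eef_pos": TCP position; "orientation": TCP orientation; "wrist_force": force on the tool from outside, world axes, zero at the start; "ft_torque": the same for the moment, N m; "width": opening from 0.0 (shut) to 1.0 (fully open); "finger_force": force on a finger pad.
Only numpy, scipy, OpenCV 4.12 (cv2) and the standard library are available. Lean on these libraries where they do the work, as an engineer would, in place of code of your own. Each camera call takes 0.05 s, during which the arm holds its last target. There are 200 camera calls.

### The job

Set up the load test of the telescopic handle: take the steel weight that has a hole through it out of the compartment tray and put it over the load pin of the handle while the handle is still pushed in, right down on its seat, and let go of it. Then squeeze the handle's grip so that its push button is pressed in, keep it squeezed and pull the handle straight up, past the first stop, to its second stop (all the way out). Finish while still squeezing and holding it there with the weight on its pin; leave the other weights and the samples lying around where they are.

Things in the scene. Friction and masses are not known exactly. Their poses are not given: they have to be found in the camera images.
- stand: Handle test stand, fixed to the table: dark foot plate 130 x 110 x 12 mm and an upright aluminium outer tube 42 mm square, top at 124 mm, out of which the steel inner tube with the handle slides straight up. Origin: centre of the plate's underside, on the tube's axis. z up; -x points from the tube to the load pin, +y to the side with the push button. Yaw varies.
- handle (a joint): Pull-out in m: 0 fully in (start), first stop 0.045, second stop 0.09 (rigid end). Button out: a latch blocks pulling at 0 and at the first stop. Button 3 mm in or more: slides freely to the second stop against 1 N friction, 0.33 kg and the load. It does not stay out: let go at the second stop, it slides back to about 0.066.
- grip_mid (a point): Centre of the grip, a black block on top of the inner tube, 58 (stand's x) x 34 (stand's y) x 42 mm high; the point is 171 mm above the table with the handle in, and rises with it. Grip it from above, fingers closing along the stand's y: one pad on the button, the other on the face across from it (41 mm over the button when out, 36 mm pressed).
- button (a joint): How far the grip's push button is pressed in, in m: 0 out, 0.005 fully in. It springs back out when released; 3 N starts it, 10 N presses it fully in.
- button_face (a point): Centre of the outer face of the push button: a bare metal disc 22 mm in diameter on the grip's +y face (stand's axes), at the height of grip_mid, standing 7 mm proud of the face when out and 2 mm when fully pressed. It is pressed along the stand's -y.
- load_seat (a point): Where the weight sits: foot of the load pin, on top of a round dark plate (diameter 54, 8 mm thick) at the end of the handle's arm, 100 mm from the tube's axis along the stand's -x, 137 mm above the table with the handle in; rises with it. The steel pin is upright, diameter 12 mm, 32 mm tall, tip tapered.
- tray: Grey compartment tray, fixed to the table, 115 x 335 x 26 mm high, walls, floor and dividers 5 mm thick; three compartments about 105 x 105 mm in a row along its y axis, centres at y = -108, 0, +108 mm. Origin: centre of its underside. One weight lies near the middle of each; which is where varies.
- ring_weight: The weight to be loaded: steel ring, outer diameter 40 mm, hole 18 mm right through, 24 mm high, lying flat in the tray (hole upright), 0.13 to 0.25 kg. Origin: centre of its underside, z along the hole.
- slug_weight: Solid round steel weight without a hole, 40 mm in diameter, 24 mm high; stays in the tray. Origin: centre of its underside.
- block_weight: Square steel weight without a hole, 36 x 36 x 24 mm; stays in the tray. Origin: centre of its underside.
- pulley: Black moulded pulley, 48 mm in diameter, 26 mm high, lying between tray and stand; leave alone. Origin: centre of its underside.
- clear_bowl: Clear plastic bowl, 90 mm in diameter, 40 mm high, beyond the stand; leave alone. Origin: centre of its underside.
- orange_lid: Orange moulded lid, 120 mm in diameter, 13 mm high, beyond the tray; leave alone. Origin: centre of its underside.
- bracket: White moulded angle bracket, 70 x 30 x 40 mm, beyond the tray; leave alone. Origin: centre of its underside.
- screwdriver: Red-handled screwdriver, about 200 mm long, lying between the robot and the stand; leave alone. Origin: on its axis, level with the table.
Mind the look-alikes: they are no part of the job. What is shaped like the stand but pink or purple is not meant.

How it is judged:
By the outcome, as a careful person would: the job done as asked, in the order asked, and still so for the second after the job is handed in, while the arm keeps its last pose, push and grip.
It also fails if it takes over 48 s, if anything falls off the work surface, if the arm or the gripper's body presses on something with over 40 N, if the wrist force passes 120 N, or if a joint passes its speed limit or range.

## Working session

There is one attempt and no reset: what is moved stays moved. The work goes in short steps, Python scripts to look and compute and a shell command to move; the robot and the scene stay as the last step left them, time stands still between calls to the robot, and variables do not carry over. Pictures are saved under pics/ and viewed, at most 10 in all, crops included, and the job is handed in when it is done.

```bash
mkdir -p pics
cat > h.py <<'E'
import numpy as np, cv2
from workcell import r
def model(n):
    m=r.camera_model(n); R,_=cv2.Rodrigues(np.array(m["rvec"],float)); return np.array(m["mtx"],float),R,np.array(m["tvec"],float).ravel()
def ray(M,px):
    K,R,t=M; d=R.T@np.linalg.inv(K)@np.array([px[0],px[1],1.]); return -R.T@t,d
def onz(M,px,z):
    o,d=ray(M,px); return o+d*(z-o[2])/d[2]
def proj(M,p):
    K,R,t=M; c=K@(R@np.array(p,float)+t); return c[:2]/c[2]
def save(n,img): cv2.imwrite('pics/'+n,img[:,:,::-1])
E
python3 - <<'E'
from h import *
import pickle
ims=[r.camera(n) for n in("scene","side","wrist")]
Ms=[model(n) for n in("scene","side","wrist")]
pickle.dump((ims,Ms),open('a.pkl','wb'))
save('a.png',cv2.resize(ims[0],(800,600)));save('b.png',cv2.resize(ims[1],(800,600)))
save('c.png',ims[2])
for M in Ms: print(-M[1].T@M[2], M[1][2])
E
```

```text
[ 1.15830236 -0.36533427  0.94919921] [-0.56927645  0.32808815 -0.75384513]
[0.26986119 0.85938042 1.20973979] [ 0.19079301 -0.60626646 -0.77203563]
[0.08922943 0.67213645 0.37319074] [ 0.27178093 -0.06496318 -0.960164  ]
```

View pics/a.png

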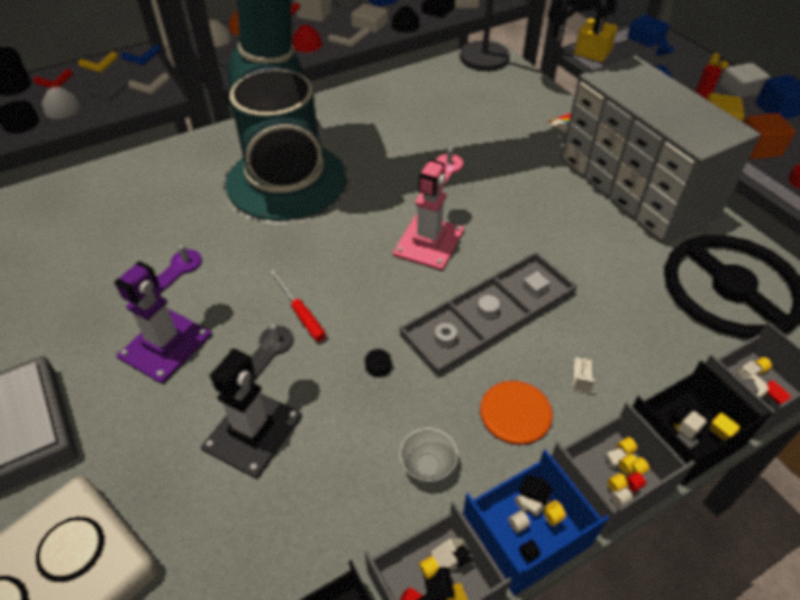

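View pics/b.png

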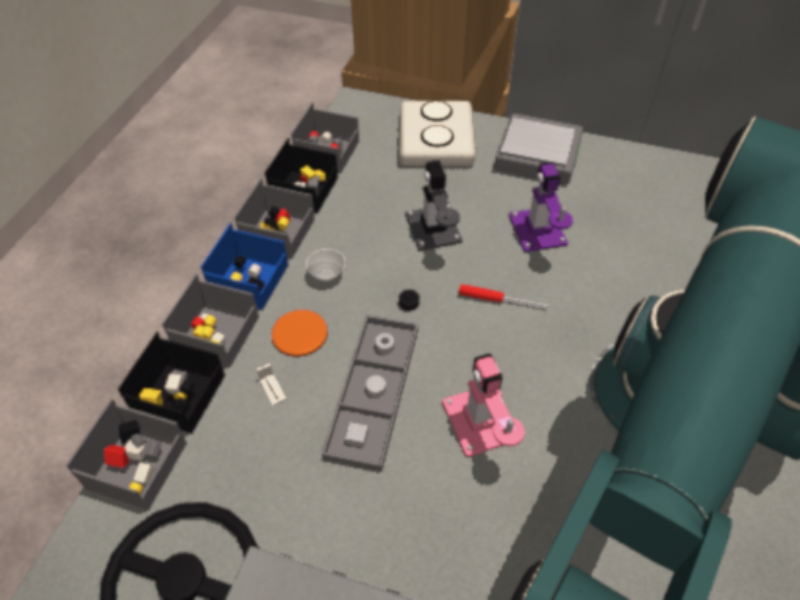

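The scene view shows the black stand at about (245,410) (800-px picture), with its load plate at (275,340). The pink stand at (430,215) and the purple one at (160,320) are decoys. The tray holds three weights: (446,332) with a dark hole, the round (488,305) and the square (537,281). The first fits ring_weight, and the side view agrees at (384,342). An enlarged crop will confirm this.

Run:
```python
from h import *
import pickle
ims,Ms=pickle.load(open('a.pkl','rb'))
f=lambda i,x,y,w,h:cv2.resize(ims[i][y:y+h,x:x+w],(400,300),interpolation=cv2.INTER_CUBIC)
# scale: 100x75 ->4x
g=np.vstack([np.hstack([f(0,255,165,120,90),f(0,120,200,100,75) ]),np.hstack([f(1,205,200,60,45),f(1,245,100,80,60)])])
g=cv2.convertScaleAbs(g,alpha=1.6,beta=10)
save('d.png',g)
S,D=Ms[0],Ms[1]
for z in(0,.03): print([onz(S,(x/1.5625,y/1.5625),z).round(3).tolist() for x,y in((446,332),(488,305),(537,281))],[onz(D,(x/1.5625,y/1.5625),z).round(3).tolist() for x,y in((384,342),(375,385),(357,433))])
```

```text
[[0.554, 0.081, 0.0], [0.539, 0.185, 0.0], [0.536, 0.305, 0.0]] [[0.574, 0.053, 0.0], [0.557, 0.16, 0.0], [0.555, 0.273, 0.0]]
[[0.573, 0.067, 0.03], [0.558, 0.168, 0.03], [0.556, 0.284, 0.03]] [[0.567, 0.073, 0.03], [0.55, 0.177, 0.03], [0.548, 0.287, 0.03]]
```

View pics/d.png

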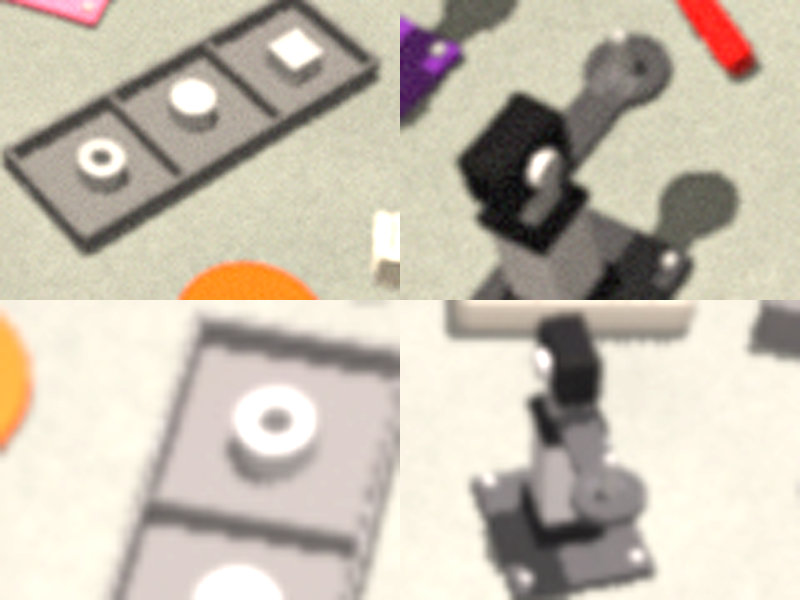

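The crop confirms it: the weight at crop (102,158) has a through hole, and the other two are solid. The stand's button is the white disc at crop (543,167), and the pin tip is at (618,35). Next I'll triangulate these.

Run:
```python
from h import *
import pickle
ims,Ms=pickle.load(open('a.pkl','rb'));S,D=Ms[0],Ms[1]
def tri(a,b):
    P=[K@np.c_[R,t] for K,R,t in(S,D)]
    X=cv2.triangulatePoints(P[0],P[1],np.array(a,float),np.array(b,float)).ravel();X=X[:3]/X[3]
    return X,np.abs(proj(S,X)-a).max()
for n,a,b in(('ring',(285.6,212.4),(246.2,218)),('plate',(177,216.8),(286.6,139)),('tip',(174.5,208.8),(287.4,131)),('button',(155.75,241.75),(273.6,112.4)),('bolt',(188.6,265.3),(269.6,155.6))):
    X,e=tri(a,b); print(n,X.round(4),e.round(1))
print('ring z.029',onz(S,(285.6,212.4),.029),onz(D,(246.2,218),.029))
print('plate .137',onz(S,(177,216.8),.137),onz(D,(286.6,139),.137))
for p in((188.6,265.3),(162,299),(134.4,284)): print('S bolt',onz(S,p,.014).round(3))
for p in((262.4,136.2),(292.4,151.2),(269.6,155.6)): print('D bolt',onz(D,p,.014).round(3))
print(r.get_state())
```

```text
ring [0.5688 0.0678 0.0264] 0.6
plate [ 0.5158 -0.22    0.1331] 0.2
tip [ 0.5163 -0.2224  0.1676] 0.7
button [ 0.5865 -0.2957  0.1712] 0.5
bolt [ 0.5807 -0.2353  0.0133] 0.8
ring z.029 [0.57221648 0.06752292 0.029     ] [0.56692927 0.06832048 0.029     ]
plate .137 [ 0.51959415 -0.22030897  0.137     ] [ 0.51454477 -0.21671184  0.137     ]
S bolt [ 0.583 -0.234  0.014]
S bolt [ 0.637 -0.328  0.014]
S bolt [ 0.565 -0.373  0.014]
D bolt [ 0.635 -0.327  0.014]
D bolt [ 0.505 -0.284  0.014]
D bolt [ 0.579 -0.237  0.014]
{'t': 0.15, 'qpos': array([ 1.29820585e+00,  1.16358589e-01,  1.44210403e+00,  1.44166708e-06,
        1.58399802e+00, -3.77788566e-02]), 'qvel': array([-0.00061168, -0.00357024, -0.00129067,  0.00149762,  0.00133016,
        0.00087451]), 'joint_torque': array([ 1.39130621e-03, -7.32512927e+01, -6.32841754e+01, -3.36454184e-05,
        5.15456224e-03, -3.35118919e-06]), 'eef_pos': array([0.15700114, 0.65633999, 0.2307482 ]), 'orientation': array([-6.77908196e-05,  1.17136255e-01,  9.93115758e-01, -4.28664010e-04]), 'wrist_force': array([ 0.29811966, -0.74425107, -0.86907887]), 'ft_torque': array([ 0.04633696, -0.00248815,  0.06228321]), 'finger_force': 0.0, 'width': 0.9979874414191777}
```

```bash
python3 -m creep '[[-0.3,-34,-30,0,0],[-0.3,-34,-30,0,0],[-0.3,-34,-30,0,0],[-0.3,-34,-30,0,0],[-0.3,-34,-30,0,0],[-0.3,-34,-30,0,0],[-0.3,-34,-30,0,0],[-0.3,-34,-30,0,0]]' 40
```

```text
t: 0.95
eef_pos: [0.3663, 0.3581, 0.2313]
orientation: [0.0, 0.117, 0.993, 0.0]
wrist_force: [1.2, 0.1, 0.3]
width: 0.647
finger_force: 0.0
```

```bash
python3 -m creep '[[-0.3,-34,-30,0,0],[-0.3,-34,-30,0,0],[-0.3,-34,-30,0,0],[-0.3,-34,-30,0,0],[-0.3,-34,-30,0,0],[-0.3,-34,-30,0,0],[-0.3,-34,-30,0,0],[-0.3,0,0,0,0.14],[-0.3,0,0,0,0.14],[-0.3,0,0,0,0.14]]'; python3 -m creep '[[-0.3,0,0,0,0.14],[-0.3,0,0,0,0.14],[-0.3,0,0,0,0.07],[-0.3,0,0,0,0],[-0.3,0,0,0,0]]'
cat >> h.py <<'E'
from scipy.spatial.transform import Rotation
def pose():
    s=r.get_state(); w,x,y,z=s['orientation']; return np.array(s['eef_pos']),Rotation.from_quat([x,y,z,w]).as_matrix(),s
def to(p): # mm in tool axes to world point
    e,R,_=pose(); return (R.T@(np.array(p)-e)*1000).round(1)
E
python3 - <<'E'
from h import *
p,R,s=pose();print(s['t'],p,R.round(3),s['qpos'],s['width'])
im=r.camera('wrist');M=model('wrist')
import pickle;pickle.dump((im,M),open('w1.pkl','wb'))
print(proj(M,(.569,.068,.029)),proj(M,p+R[:,2]*0))
save('w1.png',im)
E
```

```text
t: 1.95
eef_pos: [0.5485, 0.0997, 0.2309]
orientation: [-0.0, 0.325, 0.946, -0.0]
wrist_force: [1.0, 0.8, -0.1]
width: 0.647
finger_force: 0.0
t: 2.45
eef_pos: [0.5483, 0.1002, 0.2312]
orientation: [-0.0, 0.48, 0.877, -0.0]
wrist_force: [0.7, -0.3, -1.1]
width: 0.648
finger_force: 0.0
2.45 [0.5483065  0.10015927 0.23117242] [[-0.538  0.843 -0.   ]
 [ 0.843  0.538 -0.   ]
 [ 0.    -0.    -1.   ]] [ 1.34929924e-01 -1.41011439e-01  1.69645067e+00 -3.37406950e-05
  1.58640268e+00 -4.33499962e-01] 0.6483143385060722
[253.89215269 197.35427798] [253.46959777 240.62533565]
```

View pics/w1.png

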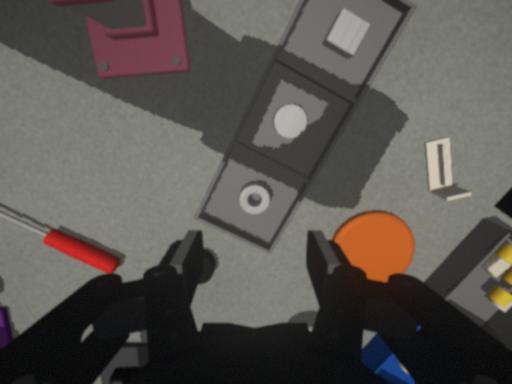

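The wrist view shows the ring at (254,200), with the slug at (290,121) and the block at (349,31). It's near my predicted pixel (254,197).

Run:
```python
from h import *
import pickle
im,M=pickle.load(open('w1.pkl','rb'))
g=cv2.cvtColor(im,cv2.COLOR_RGB2GRAY);m=(g>140).astype(np.uint8);m[:170]=0;m[230:]=0;m[:,:225]=0;m[:,285:]=0
c=max(cv2.findContours(m,cv2.RETR_EXTERNAL,cv2.CHAIN_APPROX_NONE)[0],key=cv2.contourArea)
e=cv2.fitEllipse(c);print(e)
X=onz(M,e[0],.029);print(X,to([X[0],X[1],.007]))
```

```text
((254.00875854492188, 199.42822265625), (27.46465301513672, 28.95791244506836), 92.55108642578125)
[0.57061358 0.06574152 0.029     ] [-41.1   0.3 224.2]
```

```bash
python3 -m creep '[[-0.3,-20,0,40,0],[-0.3,-20,0,40,0],[-0.3,0,0,40,0],[-0.3,0,0,35,0],[-0.3,0,0,20,0],[-0.3,0,0,0,0],[-0.3,0,0,0,0]]'
python3 - <<'E'
from h import *
import pickle
p,R,s=pose();print(p)
im=r.camera('wrist');M=model('wrist');pickle.dump((im,M),open('w2.pkl','wb'))
save('w2.png',im)
print(proj(M,(p[0],p[1],.029)))
E
```

```text
t: 3.2
eef_pos: [0.5701, 0.0664, 0.057]
orientation: [0.0, 0.481, 0.877, 0.0]
wrist_force: [0.8, -0.6, -0.1]
width: 0.646
finger_force: 0.0
[0.5700538  0.06644581 0.0570363 ]
[252.87485854 220.5279391 ]
```

View pics/w2.png

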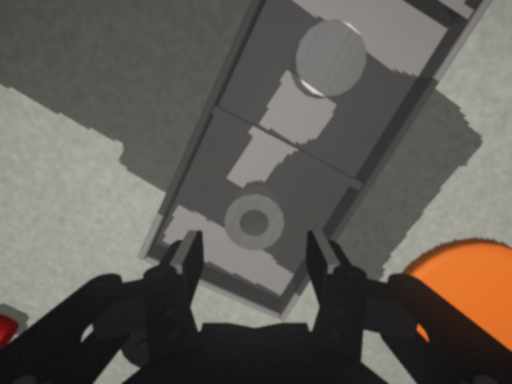

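The ring is at (254,221), centred within 1 px of the tool axis, and the fingers clear the walls. Next I'll lower and grip it.

```bash
python3 -m creep '[[-0.3,0,0,20,0],[-0.3,0,0,20,0],[-0.3,0,0,10,0],[-0.3,0,0,0,0],[0.3,0,0,0,0],[0.3,0,0,0,0],[0.3,0,0,0,0],[0.3,0,0,0,0],[0.3,0,0,0,0]]' 50
```

```text
t: 4.15
eef_pos: [0.5707, 0.0665, 0.008]
orientation: [0.001, 0.481, 0.876, 0.001]
wrist_force: [-0.9, -0.1, 6.8]
width: 0.451
finger_force: 51.0
```

```bash
python3 -m creep '[[0.3,0,0,-20,0],[0.3,0,0,-40,0],[0.3,0,0,-45,0],[0.3,0,0,-45,0],[0.3,-20,-30,-45,0],[0.3,-25,-38,-6,0],[0.3,-25,-38,0,0],[0.3,-25,-38,0,0],[0.3,-22,-34,0,0],[0.3,-15,-22,0,0]]'; python3 -m creep '[[0.3,0,0,0,0],[0.3,0,0,0,0]]'
python3 - <<'E'
from h import *
import pickle
p,R,s=pose();print(p,R.round(3))
im=r.camera('wrist');M=model('wrist');pickle.dump((im,M,p,R),open('w3.pkl','wb'))
save('w3.png',cv2.convertScaleAbs(cv2.resize(im,(768,576),interpolation=cv2.INTER_CUBIC),alpha=1.5,beta=10))
print([ (proj(M,q)*1.5).round() for q in((.516,-.2195,.137),(.516,-.2195,.169),(.586,-.2957,.171))])
E
```

```text
t: 5.15
eef_pos: [0.4724, -0.1498, 0.2022]
orientation: [0.001, 0.482, 0.876, -0.0]
wrist_force: [0.1, 0.6, -2.1]
width: 0.45
finger_force: 51.0
t: 5.35
eef_pos: [0.4736, -0.1481, 0.2019]
orientation: [0.0, 0.482, 0.876, 0.0]
wrist_force: [1.2, 0.5, -2.8]
width: 0.441
finger_force: 51.0
[ 0.47363283 -0.14812516  0.20190479] [[-0.535  0.845  0.001]
 [ 0.845  0.535 -0.   ]
 [-0.001  0.001 -1.   ]]
[array([375., 444.]), array([375., 485.]), array([408., 639.])]
```

View pics/w3.png

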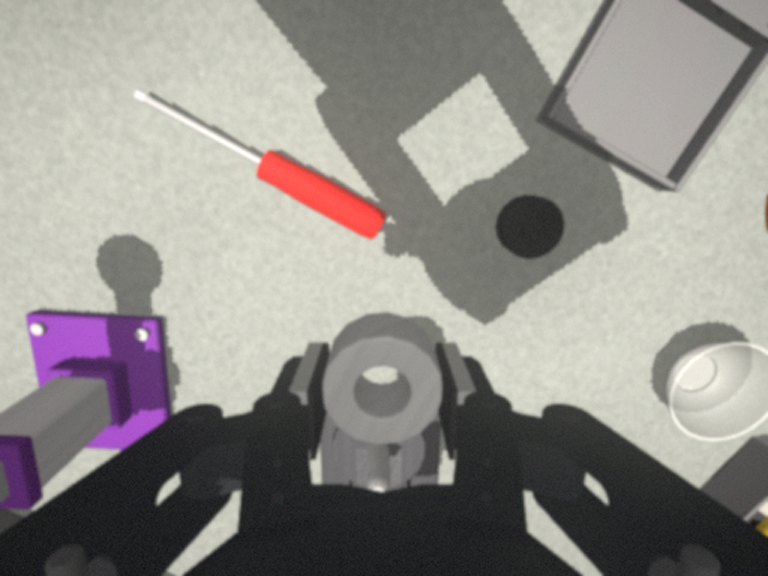

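The wrist view shows the held ring at (382,390) in the enlarged picture. The pin tip is the bright spot at (377,487), close to its predicted (375,485).

Run:
```python
from h import *
import pickle
im,M,p,R=pickle.load(open('w3.pkl','rb'))
ring=onz(M,(382/1.5,389.5/1.5),.223);tip=onz(M,(377/1.5,487/1.5),.168)
print(ring,tip,'ring rel tool',R.T@(ring-p)*1000)
for q in(tip,np.array([.516,-.2205,.168])): print('shift tool',R.T@(q-ring)*1000)
g=cv2.cvtColor(im,cv2.COLOR_RGB2GRAY)[310:335,235:270];print(np.unravel_index(g.argmax(),g.shape),g.max())
```

```text
[ 0.47414357 -0.14692887  0.223     ] [ 0.51815748 -0.22070336  0.168     ] ring rel tool [  0.72672136   1.08600958 -21.09484346]
shift tool [-85.84808814  -2.33432651  55.04141021]
shift tool [-84.52177151  -4.04808712  55.03957683]
(np.int64(15), np.int64(17)) 145
```

```bash
python3 -m creep '[[0.3,-20,-1,0,0],[0.3,-25,-1,0,0],[0.3,-25,-1,0,0],[0.3,-15,0,0,0],[0.3,0,0,0,0],[0.3,0,0,0,0]]'
python3 - <<'E'
from h import *
import pickle
print(pose()[0])
ims=[r.camera(n) for n in("scene","side","wrist")]
f=lambda im,x,y,w,h:cv2.resize(im[y:y+h,x:x+w],(400,300),interpolation=cv2.INTER_CUBIC)
g=np.vstack([np.hstack([f(ims[0],130,170,100,75),f(ims[1],245,90,80,60)]),np.hstack([f(ims[2],200,220,100,75),f(ims[2],0,0,512,384)])])
save('e.png',cv2.convertScaleAbs(g,alpha=1.6,beta=10))
E
```

```text
t: 6.0
eef_pos: [0.5169, -0.2205, 0.2011]
orientation: [-0.0, 0.481, 0.877, 0.0]
wrist_force: [-0.1, 0.1, -1.5]
width: 0.449
finger_force: 51.0
[ 0.51686354 -0.22046792  0.20107873]
```

View pics/e.png

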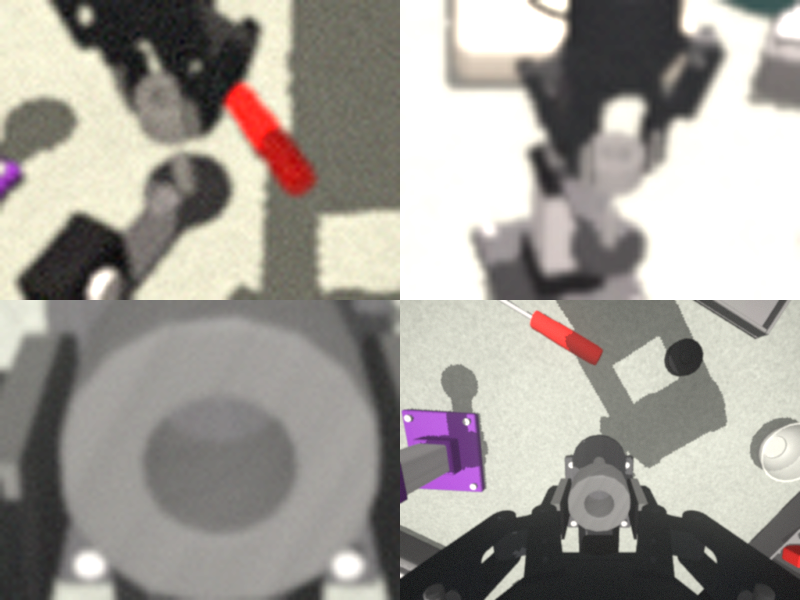

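The crops show the ring right above the pin along the vertical line in the scene view: pin base (188,188), tip (180,157), ring underside about (171,125). I'll descend in stages and watch the force.

```bash
python3 -m creep '[[0.3,0,0,15,0],[0.3,0,0,15,0],[0.3,0,0,5,0],[0.3,0,0,3,0],[0.3,0,0,0,0],[0.3,0,0,0,0]]'
```

```text
t: 6.75
eef_pos: [0.5169, -0.2213, 0.1637]
orientation: [0.0, 0.482, 0.876, 0.0]
wrist_force: [-0.3, -0.2, -2.0]
width: 0.448
finger_force: 51.0
```

```bash
python3 -m creep '[[0.3,0,0,8,0],[0.3,0,0,7,0],[0.3,0,0,4,0],[0.3,0,0,0,0],[0.3,0,0,2,0],[0.3,0,0,1,0],[0.3,0,0,0,0],[0.3,0,0,0,0]]'
```

```text
t: 7.55
eef_pos: [0.5168, -0.2213, 0.1415]
orientation: [0.0, 0.482, 0.876, -0.0]
wrist_force: [0.4, -0.3, -2.0]
width: 0.446
finger_force: 51.0
```

```bash
python3 -m creep '[[0.3,0,0,1,0],[0.3,0,0,1,0],[0.3,0,0,0,0],[0.3,0,0,0,0]]'
```

```text
t: 7.95
eef_pos: [0.5169, -0.2213, 0.14]
orientation: [0.0, 0.482, 0.876, 0.0]
wrist_force: [-3.7, 1.4, 5.5]
width: 0.451
finger_force: 51.7
```

```bash
python3 -m creep '[[-0.1,0,0,0,0],[-0.3,0,0,0,0],[-0.3,0,0,0,0],[-0.3,0,0,0,0],[-0.3,0,0,-10,0],[-0.3,0,0,-40,0],[-0.3,0,0,-45,0],[-0.3,0,0,-25,0],[-0.3,0,0,0,0]]'
python3 - <<'E'
from h import *
import pickle
print(pose()[0])
a=r.camera('scene');b=r.camera('side');pickle.dump((a,b),open('f.pkl','wb'))
f=lambda im,x,y,w,h:cv2.resize(im[y:y+h,x:x+w],(400,300),interpolation=cv2.INTER_CUBIC)
save('f.png',cv2.convertScaleAbs(np.hstack([f(a,120,190,100,75),f(b,245,90,80,60)]),alpha=1.5,beta=10))
E
```

```text
t: 8.85
eef_pos: [0.5177, -0.2216, 0.2645]
orientation: [0.003, 0.482, 0.876, 0.0]
wrist_force: [-0.2, 1.1, 0.8]
width: 0.649
finger_force: 0.0
[ 0.51767563 -0.22163917  0.26452836]
```

View pics/f.png

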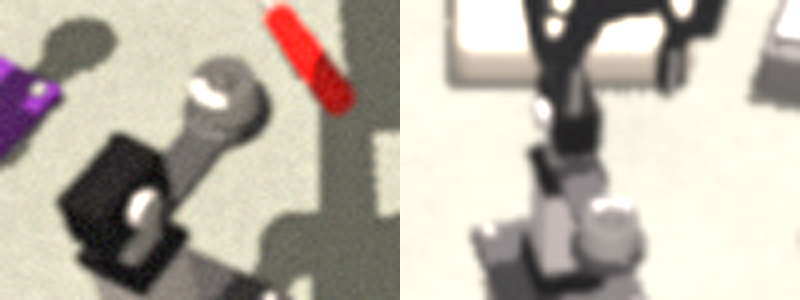

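The ring sits flat on the plate with the pin inside, at scene crop (225,95) and side crop (608,235). Now for the grip.

```bash
python3 -m creep '[[-0.6,-25,0,0,0],[-0.6,-25,0.6,0,0],[-0.6,-25,0.6,0,0],[-0.6,-24,0,0,0],[-0.6,0,0,0,0],[-0.6,0,0,0,0]]'
python3 - <<'E'
from h import *
print(pose()[0]); M=model('wrist'); im=r.camera('wrist')
save('g.png',cv2.convertScaleAbs(cv2.resize(im,(640,480)),alpha=1.6,beta=10))
print([(proj(M,q)*1.25).round() for q in((.572,-.305,.192),(.517,-.221,.161))])
E
```

```text
t: 9.55
eef_pos: [0.5706, -0.304, 0.2577]
orientation: [-0.001, 0.482, 0.876, 0.0]
wrist_force: [0.1, -0.0, 0.3]
width: 0.803
finger_force: 0.0
[ 0.57055348 -0.30404761  0.25773641]
[array([318., 256.]), array([316.,  88.])]
```

View pics/g.png

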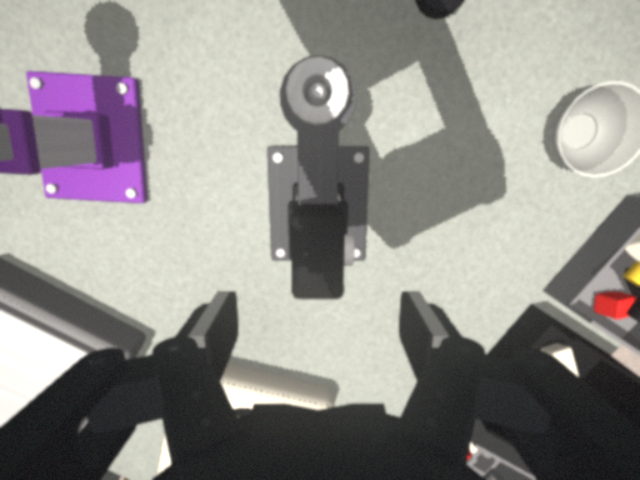

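The wrist view shows the grip aligned and centred at about (317,255), as predicted, with the button on its right at (350,250). The ring is around the pin at (317,91). Next I'll go down and squeeze.

```bash
python3 -m creep '[[-0.6,-1,1,25,0],[-0.6,0,0,30,0],[-0.6,0,0,30,0],[-0.6,0,0,20,0],[-0.6,0,0,5,0],[-0.6,0,0,0,0]]' 60; python3 -m creep '[[0.5,0,0,0,0],[0.5,0,0,0,0],[0.5,0,0,0,0],[0.5,0,0,0,0],[0.5,0,0,0,0],[0.5,0,0,0,0]]' 60
```

```text
t: 10.2
eef_pos: [0.5719, -0.3039, 0.1492]
orientation: [-0.0, 0.481, 0.877, 0.0]
wrist_force: [-0.5, -0.6, 0.4]
width: 0.802
finger_force: 0.0
t: 10.8
eef_pos: [0.5715, -0.3053, 0.1515]
orientation: [0.0, 0.482, 0.876, -0.001]
wrist_force: [-15.6, -2.3, 10.8]
width: 0.406
finger_force: 62.2
```

```bash
python3 -m creep '[[0.5,0,-0.5,-2,0],[0.5,0,0,-4,0],[0.5,0,0,-6,0],[0.5,0,0,-8,0],[0.5,0,0,0,0]]'
```

```text
t: 11.3
eef_pos: [0.5715, -0.3053, 0.1706]
orientation: [0.0, 0.482, 0.876, -0.0]
wrist_force: [-6.2, -3.5, -3.7]
width: 0.411
finger_force: 61.5
```

```bash
python3 -m creep '[[0.5,0,0,-8,0],[0.5,0,0,-10,0],[0.5,0,0,-10,0],[0.5,0,0,-10,0],[0.5,0,0,-10,0],[0.5,0,0,-10,0],[0.5,0,0,-4,0],[0.5,0,0,0,0],[0.5,0,0,0,0]]'
```

```text
t: 12.2
eef_pos: [0.5715, -0.3053, 0.2318]
orientation: [0.0, 0.482, 0.876, -0.0]
wrist_force: [-4.5, -4.8, -3.5]
width: 0.41
finger_force: 61.6
```

```bash
python3 -m creep '[[0.5,0,0,-3,0],[0.5,0,0,-3,0],[0.5,0,0,-2,0],[0.5,0,0,-1,0],[0.5,0,0,0,0]]'
```

```text
t: 12.7
eef_pos: [0.5714, -0.3053, 0.2407]
orientation: [0.0, 0.482, 0.876, -0.0]
wrist_force: [-4.6, -5.0, -3.8]
width: 0.408
finger_force: 61.5
```

```bash
python3 -m creep '[[0.5,0,0,-1,0],[0.5,0,0,0,0],[0.5,0,0,0,0]]'
```

```text
t: 13.0
eef_pos: [0.5714, -0.3053, 0.2415]
orientation: [0.0, 0.482, 0.876, -0.0]
wrist_force: [-4.4, -6.3, -4.6]
width: 0.407
finger_force: 61.4
```

```bash
python3 -m creep '[[0.5,0,0,-1,0],[0.5,0,0,-0.5,0],[0.5,0,0,0,0],[0.5,0,0,0,0]]'
python3 - <<'E'
from h import *
a=r.camera('scene');b=r.camera('side')
f=lambda im,x,y,w,h:cv2.resize(im[y:y+h,x:x+w],(400,300),interpolation=cv2.INTER_CUBIC)
save('i.png',cv2.convertScaleAbs(np.hstack([f(a,100,150,120,90),f(b,230,60,100,75)]),alpha=1.5,beta=10))
for n,x0,y0,s in(('scene',100,150,.3),('side',230,60,.25)):
  for d in(0,.09): print(n,d,((proj(model(n),(.517,-.221,.161+d))-(x0,y0))/s).round())
E
```

```text
t: 13.4
eef_pos: [0.5714, -0.3053, 0.2416]
orientation: [-0.001, 0.482, 0.876, -0.0]
wrist_force: [-0.6, -6.7, -14.5]
width: 0.406
finger_force: 61.8
scene 0 [250. 200.]
scene 0.09 [230. 117.]
side 0 [226. 292.]
side 0.09 [232. 211.]
```

View pics/i.png

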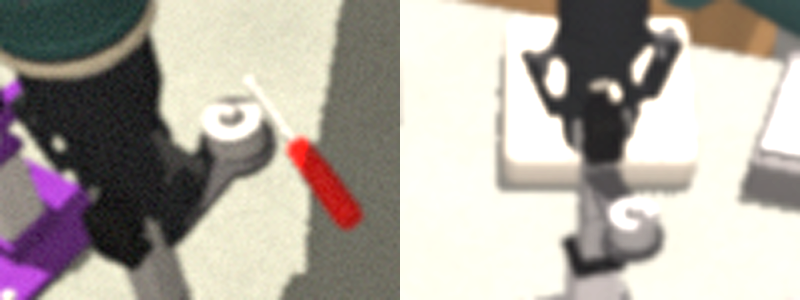

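The TCP stopped at 90 mm of travel and the force rose, so it is at the end stop. The ring's top is at (230,117) in the scene crop and (232,211) in the side crop, exactly where a 90 mm pull-out predicts.

```bash
python3 -c "
from workcell import r
print(r.finish_job())"
```

```text
the job is handed in; nothing more can be done
None
```

The job is handed in at about 13.5 s of the 48 s limit: the ring weight is seated on the load pin, and the handle is squeezed and held at its second stop (90 mm out).

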